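# Run a batch of brackets through the gravity rack

### The job

First lift the red reject bracket out of the rack and stand it in the shallow yellow tray near the pedal. Then load every green bracket into the sloped rack, one to a lane, letting each go near the top of its lane (not setting it down at the gate) so that it slides down to the raised orange gate by itself; press the spring pedal right down to its stop and hold it so the green batch slides on to the lower stop, and let the pedal come back up. After that load every bare grey bracket the same way, so that they wait behind the raised gate, and leave the other things on the bench where they are.

Things in the scene. Friction and masses are not known exactly. Their poses are not given: they have to be found in the camera images.
- deck: sloped white slippery shelf of the fixed rack, 252 mm long, 246 wide, falling 20 deg toward the robot. Origin: on its surface at the middle of the lower stop's uphill face, about 32 mm above the bench; own x straight up the slope, y across, z out of the surface. 3 lanes centred at y = -80, 0, +80 mm, 74 mm wide inside, black ribs between 6 mm wide, 12 high. Lower stop 14 mm high
- gate_mid (a point): on the shelf's surface, middle lane, at the gate's uphill face: 102 mm up the slope from the lower stop; axes as the deck. Orange gate 6 mm thick across all lanes, 14 mm high when raised. A bracket, its x along the lane, slides by itself; at the gate its origin is 38 mm above this point (deck x = 140 mm); at the lower stop deck x = 38 mm
- lane_top (a point): on the shelf's surface, middle lane, at the open top edge of the shelf: deck x = 252 mm; axes as the deck. Between the gate and this edge a lane has 150 mm: room for one bracket to be let go and slide
- reject_tray: shallow yellow reject tray right of the rack (fixed), 140 (own x) x 120 (own y) mm outside, walls 5 mm thick and 15 mm high, floor 5 mm thick. Origin: centre of the underside, z up
- pedal (a joint): spring pedal right of the rack: 0 = up, at rest; 0.25 rad = down on its stop. At the pad's middle it takes about 4 N to start and 11 N at the stop; springs back up when let go
- pedal_pad (a point): middle of the top face of the pedal's black 60 x 60 mm pad (yellow plate); moves with the pedal. The hinge is 85 mm off along the pad's own +x, 32 mm above the bench. Own z square out of the pad. Pad about 60 mm above the bench at rest, 39 mm fully down; press straight down
- gate (a joint): orange gate: 0 = raised (pedal up), 0.02 m = lowered to 6 mm below the shelf's surface (pedal fully down). It follows the pedal, shifting 3 mm uphill as it sinks
- green1: green painted clevis bracket, base 76 (own x) x 62 (own y) x 8 mm with two 8 mm lugs standing along x, outer faces at y = +-19 mm, flat sides 44 mm long, 52 mm tall overall, 0.17 to 0.32 kg. Grip from above across the outer lug faces, fingers over the base. Origin: centre of underside, z up. Stands left of the rack; may be absent. Half a turn makes no difference
- green2: green painted clevis bracket, base 76 (own x) x 62 (own y) x 8 mm with two 8 mm lugs standing along x, outer faces at y = +-19 mm, flat sides 44 mm long, 52 mm tall overall, 0.17 to 0.32 kg. Grip from above across the outer lug faces, fingers over the base. Origin: centre of underside, z up. Stands left of the rack; may be absent. Half a turn makes no difference
- green3: green painted clevis bracket, base 76 (own x) x 62 (own y) x 8 mm with two 8 mm lugs standing along x, outer faces at y = +-19 mm, flat sides 44 mm long, 52 mm tall overall, 0.17 to 0.32 kg. Grip from above across the outer lug faces, fingers over the base. Origin: centre of underside, z up. Stands left of the rack; may be absent. Half a turn makes no difference
- red1: red reject clevis bracket, base 76 (own x) x 62 (own y) x 8 mm with two 8 mm lugs standing along x, outer faces at y = +-19 mm, flat sides 44 mm long, 52 mm tall overall, 0.17 to 0.32 kg. Grip from above across the outer lug faces, fingers over the base. Origin: centre of underside, z up. Lies at the lower stop of one lane; only one red is there, the others absent. Half a turn makes no difference
- red2: red reject clevis bracket, base 76 (own x) x 62 (own y) x 8 mm with two 8 mm lugs standing along x, outer faces at y = +-19 mm, flat sides 44 mm long, 52 mm tall overall, 0.17 to 0.32 kg. Grip from above across the outer lug faces, fingers over the base. Origin: centre of underside, z up. Lies at the lower stop of one lane; only one red is there, the others absent. Half a turn makes no difference
- red3: red reject clevis bracket, base 76 (own x) x 62 (own y) x 8 mm with two 8 mm lugs standing along x, outer faces at y = +-19 mm, flat sides 44 mm long, 52 mm tall overall, 0.17 to 0.32 kg. Grip from above across the outer lug faces, fingers over the base. Origin: centre of underside, z up. Lies at the lower stop of one lane; only one red is there, the others absent. Half a turn makes no difference
- bare1: bare grey aluminium clevis bracket, base 76 (own x) x 62 (own y) x 8 mm with two 8 mm lugs standing along x, outer faces at y = +-19 mm, flat sides 44 mm long, 52 mm tall overall, 0.17 to 0.32 kg. Grip from above across the outer lug faces, fingers over the base. Origin: centre of underside, z up. Stands left of the rack; may be absent. Half a turn makes no difference
- bare2: bare grey aluminium clevis bracket, base 76 (own x) x 62 (own y) x 8 mm with two 8 mm lugs standing along x, outer faces at y = +-19 mm, flat sides 44 mm long, 52 mm tall overall, 0.17 to 0.32 kg. Grip from above across the outer lug faces, fingers over the base. Origin: centre of underside, z up. Stands left of the rack; may be absent. Half a turn makes no difference
- bare3: bare grey aluminium clevis bracket, base 76 (own x) x 62 (own y) x 8 mm with two 8 mm lugs standing along x, outer faces at y = +-19 mm, flat sides 44 mm long, 52 mm tall overall, 0.17 to 0.32 kg. Grip from above across the outer lug faces, fingers over the base. Origin: centre of underside, z up. Stands left of the rack; may be absent. Half a turn makes no difference
- bush_dish: small blue dish, 76 mm across, 30 mm high, to be left alone
- wash_bottle: white bottle, 60 mm across, 150 mm high, to be left alone
- driver: screwdriver, to be left alone
- brush: brush, to be left alone
- tape_roll: yellow tape roll, 90 mm across, 24 mm high, to be left alone
- spanner: spanner, to be left alone
Things that resemble listed ones, but are neither listed nor needed, are in the scene too. What is shaped like the bare3 but black, blue or purple is not meant.

How it is judged (in metres and radians):
On the way, in this order (a step that is already met when the one before it is completed fails the run):
1. the red reject stands upright in the yellow tray, let go (x of red1 in the frame of reject_tray between -0.045 and 0.045 m and y of red1 in the frame of reject_tray between -0.045 and 0.045 m and z of each of red1, red2, red3 in the frame of reject_tray below 0.012 m and angle between each of red1, red2, red3's own z axis and vertical below 0.12 rad and linear speed of each of red1, red2, red3 below 0.03 m/s and contact force between the fingers and red1 below 0.5 N and x of red2 in the frame of reject_tray between -0.045 and 0.045 m and y of red2 in the frame of reject_tray between -0.045 and 0.045 m and contact force between the fingers and red2 below 0.5 N and x of red3 in the frame of reject_tray between -0.045 and 0.045 m and y of red3 in the frame of reject_tray between -0.045 and 0.045 m and contact force between the fingers and red3 below 0.5 N), for 0.2 s.
2. every green bracket present rests in a lane against the raised gate, let go (x of green1 in the frame of deck between 0.132 and 0.152 m and y of green1 in the frame of deck between -0.105 and 0.105 m and z of green1 in the frame of deck between -0.004 and 0.006 m and angle between the y axis of each of green1, green2, green3 and the y axis of deck, either way round below 0.25 rad and angle between the z axis of each of green1, green2, green3 and the z axis of deck, either way round below 0.12 rad and linear speed of each of green1, green2, green3 below 0.03 m/s and contact force between the fingers and green1 below 0.5 N and x of green2 in the frame of deck between 0.132 and 0.152 m and y of green2 in the frame of deck between -0.105 and 0.105 m and z of green2 in the frame of deck between -0.004 and 0.006 m and contact force between the fingers and green2 below 0.5 N and x of green3 in the frame of deck between 0.132 and 0.152 m and y of green3 in the frame of deck between -0.105 and 0.105 m and z of green3 in the frame of deck between -0.004 and 0.006 m and contact force between the fingers and green3 below 0.5 N and value of joint pedal below 0.05 rad), for 0.2 s.
3. the pedal is pressed down to its stop (value of joint pedal above 0.23 rad), for 0.2 s.
4. every green bracket rests at the lower stop and the pedal is up again (x of green1 in the frame of deck between 0.03 and 0.052 m and y of green1 in the frame of deck between -0.105 and 0.105 m and z of green1 in the frame of deck between -0.004 and 0.006 m and angle between the y axis of each of green1, green2, green3 and the y axis of deck, either way round below 0.25 rad and angle between the z axis of each of green1, green2, green3 and the z axis of deck, either way round below 0.12 rad and linear speed of each of green1, green2, green3 below 0.03 m/s and contact force between the fingers and green1 below 0.5 N and x of green2 in the frame of deck between 0.03 and 0.052 m and y of green2 in the frame of deck between -0.105 and 0.105 m and z of green2 in the frame of deck between -0.004 and 0.006 m and contact force between the fingers and green2 below 0.5 N and x of green3 in the frame of deck between 0.03 and 0.052 m and y of green3 in the frame of deck between -0.105 and 0.105 m and z of green3 in the frame of deck between -0.004 and 0.006 m and contact force between the fingers and green3 below 0.5 N and value of joint pedal below 0.05 rad), for 0.2 s.
At the end, for the whole second after the job is handed in: Greens rest flat in lanes at the lower stop (origin 30 to 52 mm above it), bare ones flat in lanes against the raised gate (132 to 152 mm), within 0.25 rad of the lane; the red stands in the tray (within 45 mm of its middle each way); all still, let go; pedal up (below 0.05 rad) (all of step 1 and all of step 4 and x of bare1 in the frame of deck between 0.132 and 0.152 m and y of bare1 in the frame of deck between -0.105 and 0.105 m and z of bare1 in the frame of deck between -0.004 and 0.006 m and angle between the y axis of each of bare1, bare2, bare3 and the y axis of deck, either way round below 0.25 rad and angle between the z axis of each of bare1, bare2, bare3 and the z axis of deck, either way round below 0.12 rad and linear speed of each of bare1, bare2, bare3 below 0.03 m/s and contact force between the fingers and bare1 below 0.5 N and x of bare2 in the frame of deck between 0.132 and 0.152 m and y of bare2 in the frame of deck between -0.105 and 0.105 m and z of bare2 in the frame of deck between -0.004 and 0.006 m and contact force between the fingers and bare2 below 0.5 N and x of bare3 in the frame of deck between 0.132 and 0.152 m and y of bare3 in the frame of deck between -0.105 and 0.105 m and z of bare3 in the frame of deck between -0.004 and 0.006 m and contact force between the fingers and bare3 below 0.5 N); the robot touches nothing.
It fails at once if a bracket is gripped (over 8 N) while lying in its lane within 20 mm of its place at the gate: it must be let go higher up and slide there ((contact force between the fingers and green1 above 8 N and x of green1 in the frame of deck between 0.128 and 0.16 m and y of green1 in the frame of deck between -0.105 and 0.105 m and z of green1 in the frame of deck between -0.004 and 0.006 m) or (contact force between the fingers and green2 above 8 N and x of green2 in the frame of deck between 0.128 and 0.16 m and y of green2 in the frame of deck between -0.105 and 0.105 m and z of green2 in the frame of deck between -0.004 and 0.006 m) or (contact force between the fingers and green3 above 8 N and x of green3 in the frame of deck between 0.128 and 0.16 m and y of green3 in the frame of deck between -0.105 and 0.105 m and z of green3 in the frame of deck between -0.004 and 0.006 m) or (contact force between the fingers and bare1 above 8 N and x of bare1 in the frame of deck between 0.128 and 0.16 m and y of bare1 in the frame of deck between -0.105 and 0.105 m and z of bare1 in the frame of deck between -0.004 and 0.006 m) or (contact force between the fingers and bare2 above 8 N and x of bare2 in the frame of deck between 0.128 and 0.16 m and y of bare2 in the frame of deck between -0.105 and 0.105 m and z of bare2 in the frame of deck between -0.004 and 0.006 m) or (contact force between the fingers and bare3 above 8 N and x of bare3 in the frame of deck between 0.128 and 0.16 m and y of bare3 in the frame of deck between -0.105 and 0.105 m and z of bare3 in the frame of deck between -0.004 and 0.006 m)).
It fails at once if another thing on the bench is shoved more than 60 mm or knocked over (distance of any of bush_dish, wash_bottle, driver, brush, tape_roll, spanner from where it was at the start of the episode above 0.06 m or angle between wash_bottle's own z axis and vertical above 0.6 rad).
Of green1, green2, green3 only 2 to 3 are there at a start; the rules pass over those that are not, and their reading is None.
Of bare1, bare2, bare3 only 2 to 3 are there at a start; the rules pass over those that are not, and their reading is None.
Of red1, red2, red3 only 1 to 1 are there at a start; the rules pass over those that are not, and their reading is None.
At some moment in a run one of green1, green2, green3, bare1, bare2, bare3 may be knocked a few centimetres aside while the robot is not near it.
Once in a run the grip may slacken for a moment while it holds something.
It also fails if it takes over 210 s, if anything falls off the work surface, if the arm or the gripper's body presses on something with over 40 N, if the wrist force passes 120 N, or if a joint passes its speed limit or range.

### The arm

A 7-joint arm with a two-finger parallel gripper is mounted at the origin on the work surface. World frame = base frame: x ahead of the robot, y to its left, z up, the work surface at z = 0. Lengths are in mm, angles in rad, forces in N, time in s.
With the tool pointing down it reaches from about 350 to 775 mm from the base axis. Payload 3.1 kg.
Tool frame: the origin (TCP) lies on the mounting face of the last link; the fingertips stand 173 mm ahead of it and the grasp point (between the pads) lies 155 mm ahead of it; z points along the fingers, y is the line along which they close (so a half turn about z gives the same grasp; the last joint's range is limited). The gripper opens to 85 mm and grips with 20 to 120 N. Pads are 22 mm wide; open, the fingers measure 114 mm over their backs; the gripper's body (76 mm by 85 mm) begins 54 mm behind the grasp point. The pads swing forward as they close: fully open they stand 13 mm farther back than shut.
Start: joints at [-1.286, 0.311, 0.014, 1.512, -0.004, 1.319, -0.027], TCP at [176.526, 520.914, 404.704] pointing down, gripper open.
Joint ranges: [-2.7, 2.7], [-0.3, 1.91], [-1.27, 1.3], [0.12, 2.57], [-1.44, 4.58], [0.2, 2.03], [-3.05, 3.05]. Speed limits (rad/s): [2.79, 2.79, 3.14, 3.14, 3.14, 3.14, 3.14].

### API

Orientations are given as a 3x3 rotation matrix whose columns are the frame's x, y, z axes.
In Python, from rig import arm, monitor, eyes gives the robot as it stands. The module is installed in compiled form; this text tells all that it offers. Calls block until the motion is done:
- arm.goto(position, orientation): joint-space move of the TCP to a pose.
- arm.move_straight(position, rotation=None, max_speed=150, guard=None): straight line of the TCP; rotation=None keeps the orientation; max_speed is the mean speed in mm/s. With guard (N) it stops when the force on the tool has changed by that much, and returns True; else False.
- arm.move_joints(angles): joint-space move.
- arm.move_gripper(opening, squeeze=None): finger opening in mm; squeeze is the grip in N (None keeps the last); returns when the fingers have stopped.
- arm.pause(seconds).
- arm.ik(position, orientation): joint angles nearest the present ones, or None.
- monitor.observe(): the state.
- eyes.get_image(name): name is "scene" or "top" or "wrist"; returns a dict with "frame" (400x640x3 uint8, blue, green, red), "vfov" (degrees; the focal length in pixels is half the picture's height over the tangent of half this angle, whatever the lens; pixels are square), "cx", "cy" (the principal point, pixels), "R" (3x3) and "t" (3): a world point X has camera coordinates R X + t. Camera axes: x right, y down, z forward; pixel columns grow to the right and rows downward; lengths in mm; the calibration is good to about 2 mm. A picture is of the moment at which its call begins. There is no depth.
A pose or a line that the arm cannot do raises arm.Unreachable and nothing moves.
- arm.job_done(): hands the job in; it is judged then, once.
The state is a dict: "time": time; "joint_positions": joint angles; "joint_velocities": joint speeds; "effort": joint torques, N m; "tcp_pos": TCP position; "tcp_rot": TCP orientation; "contact_force": force on the tool from outside, world axes, zero at the start; "ft_torque": the same for the moment, N m; "grip_width": finger opening in mm; "finger_force": force on a finger pad.
Only numpy, scipy, OpenCV 4.12 (cv2) and the standard library are available. Lean on these libraries where they do the work, as an engineer would, in place of code of your own. Each camera call takes 0.05 s, during which the arm holds its last target. There are 200 camera calls.

## Working session

There is one attempt and no reset: what is moved stays moved. The work goes in short steps, each a Python script; the robot and the scene stay as the last script left them, time stands still between calls to the robot, and variables do not carry over. Pictures are saved under pics/ and viewed, at most 14 in all, crops included, and the job is handed in when it is done.

```bash
mkdir -p pics; ls; python3 - <<'E'
from rig import arm, monitor, eyes
import cv2, json, numpy as np
s=monitor.observe(); print(s['time'],s['tcp_pos'],np.round(s['tcp_rot'],3).tolist())
for n in ['scene','top','wrist']:
    d=eyes.get_image(n); cv2.imwrite(f'pics/{n}0.png',d['frame']); print(n,d['vfov'],d['cx'],d['cy'],np.round(d['R'],4).tolist(),np.round(d['t'],1).tolist(), d.keys())
E
```

```text
pics
0.0 [176.41018322 520.60529656 403.61816268] [[-0.947, 0.321, -0.001], [0.321, 0.947, -0.002], [-0.0, -0.002, -1.0]]
scene 52.09050196087834 322.14220625554515 201.08436989731186 [[-0.5108, 0.8596, 0.0156], [0.5289, 0.3285, -0.7825], [-0.6777, -0.3914, -0.6224]] [237.6, -204.4, 1639.9] dict_keys(['frame', 'vfov', 'cx', 'cy', 'R', 't'])
top 47.49889805373036 321.5253743435099 193.70877446256102 [[-0.0241, -0.9997, -0.0034], [-0.9882, 0.0243, -0.151], [0.151, -0.0003, -0.9885]] [12.1, 490.4, 1469.3] dict_keys(['frame', 'vfov', 'cx', 'cy', 'R', 't'])
wrist 70.31241536127497 324.2092542343657 200.95173400791782 [[0.3202, 0.9474, -0.0017], [0.8979, -0.3029, 0.3196], [0.3022, -0.1039, -0.9476]] [-548.6, -42.3, 381.2] dict_keys(['frame', 'vfov', 'cx', 'cy', 'R', 't'])
```

View pics/top0.png

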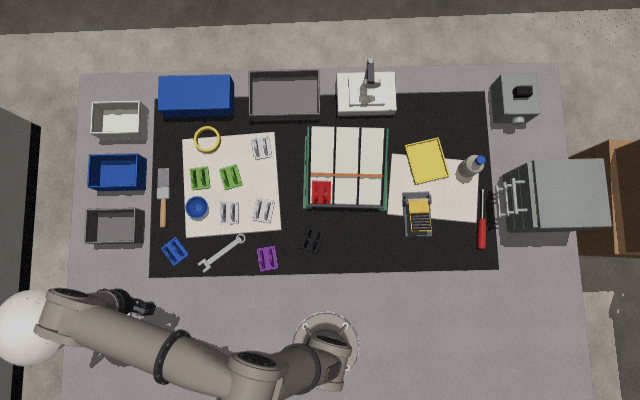

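View pics/scene0.png

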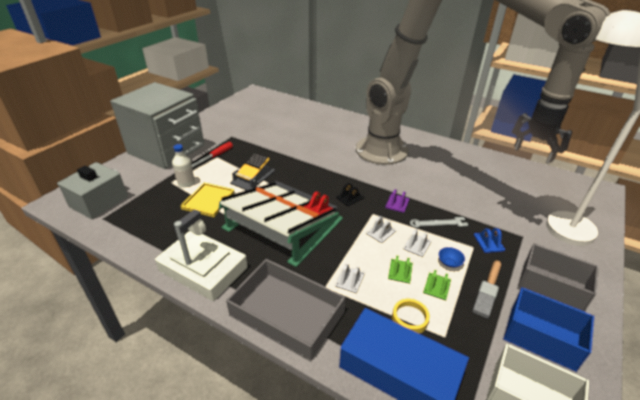

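```bash
cat > h.py <<'E'
from rig import arm, monitor, eyes
import cv2, numpy as np
def snap(name, fn=None):
    d=eyes.get_image(name); d['R']=np.array(d['R']); d['t']=np.array(d['t'])
    d['f']=200/np.tan(np.radians(d['vfov'])/2); d['C']=-d['R'].T@d['t']
    if fn: cv2.imwrite(f'pics/{fn}.png',d['frame']); np.save(f'pics/{fn}.npy',d,allow_pickle=True)
    return d
def load(fn): return np.load(f'pics/{fn}.npy',allow_pickle=True).item()
def ray(d,u,v): return d['R'].T@np.array([(u-d['cx'])/d['f'],(v-d['cy'])/d['f'],1])
def onplane(d,u,v,p0=(0,0,0),n=(0,0,1)):
    r=ray(d,u,v); n=np.array(n); return d['C']+r*(n@(np.array(p0)-d['C']))/(n@r)
def px(d,X):
    c=d['R']@np.array(X)+d['t']; return d['f']*c[:2]/c[2]+[d['cx'],d['cy']]
def down(yaw):  # tool down, tool x axis (finger-perpendicular) at yaw
    c,s=np.cos(yaw),np.sin(yaw); return np.array([[c,s,0],[s,-c,0],[0,0,-1.]])
E
python3 - <<'E'
from h import *
d=snap('top','top1')
for n,u,v,z in [('g1',200,178,0),('g2',231,177,0),('b1',262,148,0),('b2',230,212,0),('b3',263,210,0),('red',321,192,50),('rackNL',304,209,40),('rackNR',387,210,40),('rackFL',309,127,120),('rackFR',389,129,120),('tray',427,161,15),('pad',419,215,60),('base',326,345,0),('dish',196,208,0),('tape',207,139,0),('span',225,250,0),('bottle',474,165,75)]:
    print(n,onplane(d,u,v,(0,0,z)).round())
w=load('top1'); s=monitor.observe(); 
d=snap('wrist'); print((np.array(s['tcp_rot']).T@(d['C']-s['tcp_pos'])).round(1), (d['R']@s['tcp_rot']).round(3).tolist())
E
```

```text
g1 [561. 414.   0.]
g2 [562. 308.   0.]
b1 [661. 202.   0.]
b2 [441. 311.   0.]
b3 [445. 199.   0.]
red [494.   2.  50.]
rackNL [441.  59.  40.]
rackNR [ 431. -214.   40.]
rackFL [695.  35. 120.]
rackFR [ 682. -221.  120.]
tray [ 598. -361.   15.]
pad [ 410. -314.   60.]
base [ 1. -2.  0.]
dish [458. 426.   0.]
tape [698. 392.   0.]
span [314. 327.   0.]
bottle [ 567. -499.   75.]
[82.1 -0.4 29.9] [[0.001, 1.0, -0.0], [-0.948, 0.001, -0.319], [-0.319, 0.001, 0.948]]
```

```bash
python3 - <<'E'
from h import *
arm.goto([500,305,420],down(np.pi)); snap('wrist','wb')
print(monitor.observe()['time'])
arm.goto([480,-170,430],down(np.pi)); snap('wrist','wr')
s=monitor.observe(); print(s['time'],np.round(s['joint_positions'],2),np.round(s['tcp_pos']))
E
```

```text
1.75
3.5333 [-0.16  0.23  0.57  1.59 -0.13  1.36  2.  ] [ 481. -168.  430.]
```

View pics/wb.png

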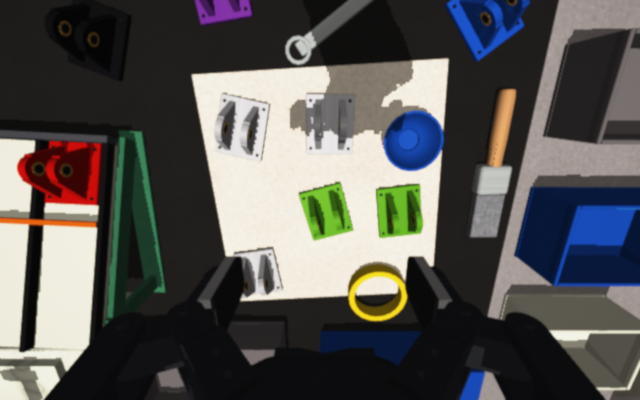

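View pics/wr.png

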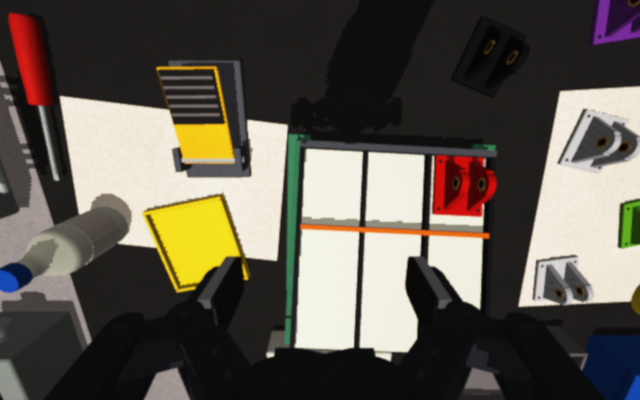

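```bash
python3 - <<'E'
from h import *
a=load('wb');b=load('wr')
tiles=[(a,200,75),(a,287,75),(b,528,225),(b,420,135),(b,155,50),(b,288,130)]
out=[]
for d,u,v in tiles:
    t=cv2.resize(d['frame'][v:v+100,u:u+88],(264,300),interpolation=cv2.INTER_CUBIC)
    for k in range(0,100,10):
        if (v+k)%20==0 or v%20==5 and (v+k)%20==5: cv2.line(t,(0,3*k),(6,3*k),(255,0,255),1); cv2.putText(t,str(v+k),(7,3*k+4),0,.3,(255,0,255),1)
    for k in range(88):
        if (u+k)%20==0: cv2.line(t,(3*k,0),(3*k,6),(255,0,255),1); cv2.putText(t,str(u+k),(3*k-8,15),0,.3,(255,0,255),1)
    out.append(t)
cv2.imwrite('pics/tiles.png',np.vstack([np.hstack(out[:3]),np.hstack(out[3:])]))
def show(n,d,m,z):
    cs,_=cv2.findContours(m,cv2.RETR_EXTERNAL,cv2.CHAIN_APPROX_NONE)
    for c in cs:
        if cv2.contourArea(c)<300: continue
        P=np.array([onplane(d,*p[0],(0,0,z))[:2] for p in c],np.float32)
        (cx,cy),(w,h),an=cv2.minAreaRect(P); print(n,c.reshape(-1,2).mean(0).round(),'ctr',round(cx,1),round(cy,1),'size',round(w,1),round(h,1),'ang',round(an,1))
ha=cv2.cvtColor(a['frame'],cv2.COLOR_BGR2HSV);hb=cv2.cvtColor(b['frame'],cv2.COLOR_BGR2HSV)
show('green',a,cv2.inRange(ha,(35,120,60),(70,255,255)),8)
show('yellow',b,cv2.inRange(hb,(22,150,120),(35,255,255)),15)
m=cv2.inRange(hb,(5,180,150),(14,255,255)); v,u=np.nonzero(m); k=(v>220)&(v<242)&(u>295)&(u<495);u=u[k];v=v[k]
P=np.array([onplane(b,x,y,(0,0,80)) for x,y in zip(u,v)]); l=cv2.fitLine(P[:,:2].astype(np.float32),cv2.DIST_L2,0,.01,.01).ravel()
print('gate line',l, P.min(0),P.max(0), len(P))
g=cv2.cvtColor(b['frame'],cv2.COLOR_BGR2GRAY)
for r in (165,190,215,260,300,330):
    q=g[r,290:500]; print(r,[(290+i) for i in np.nonzero(np.diff((q>130).astype(int)))[0]])
for c in (320,345,380,400): q=g[130:345,c]; print('col',c,[130+i for i in np.nonzero(np.diff((q>130).astype(int)))[0]])
E
```

```text
green [399. 210.] ctr 560.0 415.5 size 75.7 63.2 ang 7.4
green [326. 211.] ctr 561.6 309.7 size 75.1 60.5 ang 16.0
yellow [182. 246.] ctr 601.8 -360.8 size 142.5 121.7 ang 12.2
yellow [204. 140.] ctr 444.8 -329.1 size 44.8 69.8 ang 2.5
gate line [ 5.0065517e-02  9.9874592e-01  5.4459314e+02 -8.0267242e+01] [ 536.22314637 -197.8629695    80.        ] [554.36821993  35.50933924  80.        ] 784
165 [np.int64(303), np.int64(361), np.int64(367), np.int64(423), np.int64(431), np.int64(433), np.int64(483), np.int64(484)]
190 [np.int64(302), np.int64(360), np.int64(366), np.int64(422), np.int64(430), np.int64(432)]
215 [np.int64(301), np.int64(359), np.int64(364), np.int64(421), np.int64(429), np.int64(465), np.int64(480), np.int64(483)]
260 [np.int64(298), np.int64(357), np.int64(362), np.int64(407), np.int64(427), np.int64(481)]
300 [np.int64(297), np.int64(355), np.int64(360), np.int64(409), np.int64(461), np.int64(480)]
330 [np.int64(296), np.int64(354), np.int64(359), np.int64(416)]
col 320 [np.int64(148), np.int64(223), np.int64(225)]
col 345 [np.int64(150), np.int64(224), np.int64(227)]
col 380 [np.int64(152), np.int64(226), np.int64(228)]
col 400 [np.int64(153), np.int64(227), np.int64(229)]
```

View pics/tiles.png

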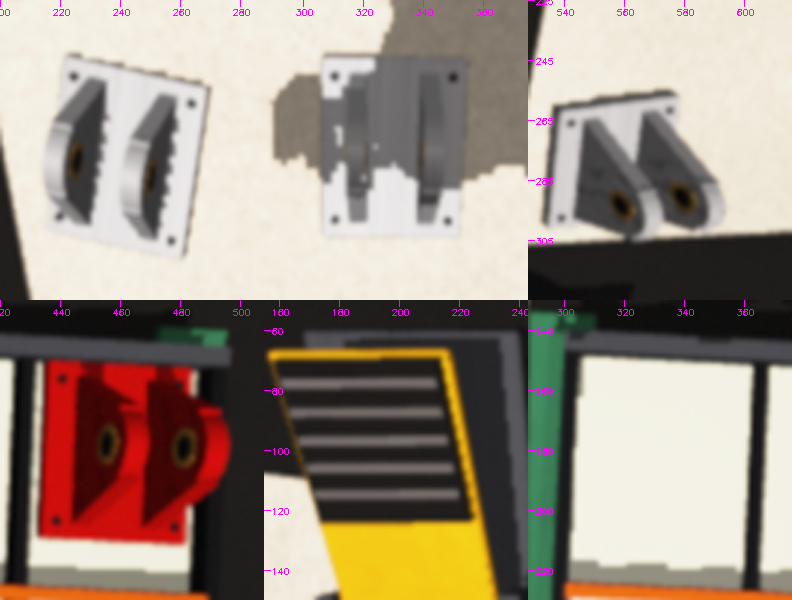

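```bash
cat >> h.py <<'E'
def deckR(yaw):
    c,s=np.cos(yaw),np.sin(yaw); a=np.radians(20)
    return np.array([[c,-s,0],[s,c,0],[0,0,1]])@np.array([[np.cos(a),0,-np.sin(a)],[0,1,0],[np.sin(a),0,np.cos(a)]])
E
python3 - <<'E'
from h import *
a=load('wb');b=load('wr')
def quad(n,d,ps,z):
    P=np.array([onplane(d,*p,(0,0,z))[:2] for p in ps]); e=np.diff(np.vstack([P,P[:1]]),axis=0)
    print(n,'ctr',P.mean(0).round(1),'diag',((P[0]+P[2])/2).round(1),'len',np.linalg.norm(e,axis=1).round(1),'ang',(np.degrees(np.arctan2(e[:,1],e[:,0]))).round(1))
quad('A',a,[(222,93.3),(269.3,103.7),(261,161),(215,150)],8)
quad('B',a,[(306,93.3),(355,94),(351.7,154),(306,153.7)],8)
quad('C',b,[(578,256.7),(537,260.7),(533.7,299)],8)
P=[onplane(b,*p,(0,0,8)) for p in [(578,256.7),(533.7,299)]]; print('C ctr',np.mean(P,0))
quad('pad',b,[(159.7,70),(214,70),(224.3,124),(173.7,124.3)],60)
yaw=-0.050; R=deckR(yaw)
# gate centre
G=np.array([544.6,-80.3,80.])   # a point on gate top centreline
o=G-R@[99,0,14]; print('o from gate',o)
o[2]=32
for it in range(3):
    n=R[:,2]
    D=lambda u,v,z: R.T@(onplane(b,u,v,o+n*z,n)-o)
    ys=[]
    for r,u1,u2 in [(165,361,367),(190,360,366),(215,359,364),(260,357,362)]:
        ys.append([D((u1+u2+1)/2,r,6)[0],D(u1+.5,r,12)[1],D(u2+.5,r,12)[1],D((u1+u2+1)/2,r,12)[1]])
    ys=np.array(ys); print(ys.round(1)); 
    o=o+R[:,1]*(ys[:,3].mean()+40); print(o)
print('stop x',[D(c+.5,r+.5,14).round(1) for c,r in [(320,148),(345,150),(380,152),(400,153)]])
print('rib2',D(424,190,12),D(424,260,12)); print('gate ends',D(300.5,226,14),D(489,236,14))
print('red',[D(*p,8).round(1) for p in [(435.7,155),(432.7,214.3),(481.3,216.3)]])
E
```

```text
A ctr [444.7 199.1] diag [445.3 199.5] len [60.  75.1 62.3 73.1] ang [  78.3  -11.9 -103.6  166.4]
B ctr [440.3 313.7] diag [440.2 313.7] len [61.7 75.6 61.4 76. ] ang [ 89.4  -1.2 -90.2 179. ]
C ctr [650. 191.] diag [660.7 203.4] len [62.8 72.8 93.7] ang [-83.3   9.5 147.5]
C ctr [660.72143417 203.41323865   8.        ]
pad ctr [ 391.3 -316.2] diag [ 391.2 -316.3] len [59.3 57.3 58.6 57.7] ang [  90.2    5.1  -89.5 -174.2]
o from gate [456.46899118 -75.88977376  32.98430912]
[[ 19.  -45.3 -37.8 -41.6]
 [ 50.8 -45.1 -37.6 -41.3]
 [ 82.4 -44.9 -38.6 -41.7]
 [139.1 -44.7 -38.5 -41.6]]
[456.39079986 -77.45229682  32.        ]
[[ 19.  -43.7 -36.2 -40. ]
 [ 50.8 -43.5 -36.  -39.8]
 [ 82.4 -43.3 -37.1 -40.2]
 [139.1 -43.1 -36.9 -40. ]]
[456.39079986 -77.45229682  32.        ]
[[ 19.  -43.7 -36.2 -40. ]
 [ 50.8 -43.5 -36.  -39.8]
 [ 82.4 -43.3 -37.1 -40.2]
 [139.1 -43.1 -36.9 -40. ]]
[456.39079986 -77.45229682  32.        ]
stop x [array([  2.7, -95.8,  14. ]), array([  3.5, -64.7,  14. ]), array([  3.6, -21.1,  14. ]), array([ 3.5,  3.9, 14. ])]
rib2 [47.27830454 35.93905917 12.        ] [134.27439857  39.59377845  12.        ]
gate ends [  99.52554694 -115.51579327   14.        ] [100.46990427 118.88339818  14.        ]
red [array([ 1.8, 50.5,  8. ]), array([77.1, 49.8,  8. ]), array([ 76.5, 111.8,   8. ])]
```

```bash
cat >> h.py <<'E'
DO=np.array([457.5,-77.5,32.]); DR=deckR(-0.050); GH=187.; Z=np.array([0,0,1.])
TILT=np.column_stack([-DR[:,0],DR[:,1],-DR[:,2]])
def dk(x,y,z): return DO+DR@np.array([x,y,z])
def st(msg):
    s=monitor.observe(); print(msg,'t=%.1f'%s['time'],'w=%.1f'%s['grip_width'],'ff',np.round(s['finger_force'],1),'F',np.round(s['contact_force'],1),'tcp',np.round(s['tcp_pos'],1)); return s
def orient(p,yaw):
    q=np.array(monitor.observe()['joint_positions']); best=None
    for k in (0,np.pi):
        j=arm.ik(p,down(yaw+k))
        if j is None: continue
        c=np.abs(np.array(j)-q).sum()
        if best is None or c<best[0]: best=(c,down(yaw+k))
    return best[1]
def pick(x,y,yaw,top=390,hov=300):
    arm.move_gripper(70)
    R=orient([x,y,hov],yaw); arm.goto([x,y,hov],R)
    arm.move_straight([x,y,GH],max_speed=150); arm.move_gripper(0,squeeze=70)
    s=st('grasp'); assert 33<s['grip_width']<43
    arm.move_straight([x,y,top],max_speed=250); return st('lifted')
def lane(y,x=205.):
    arm.goto(dk(x,y,GH+80),TILT); s=st('above lane'); assert 33<s['grip_width']<43
    hit=arm.move_straight(dk(x,y,GH+12),max_speed=150,guard=12)
    if not hit: hit=arm.move_straight(dk(x,y,GH-1),max_speed=30,guard=6)
    s=st(f'down hit={hit} deck '+str((DR.T@(np.array(monitor.observe()['tcp_pos'])-DO)).round(1)))
    arm.move_gripper(52); arm.move_straight(dk(x,y,GH+90),max_speed=200); st('released')
E
python3 - <<'E'
from h import *
arm.move_gripper(56)
arm.goto(dk(38,80,GH+90),TILT); arm.move_straight(dk(38,80,GH),max_speed=120)
st('at red'); arm.move_gripper(0,squeeze=70); s=st('grasp'); assert 33<s['grip_width']<43
arm.move_straight(dk(38,80,GH)+[0,0,200],max_speed=250); st('lift')
yaw=np.radians(12.2); p=np.array([601.8,-360.8,0]); R=orient(p+Z*320,yaw)
arm.goto(p+Z*320,R); st('over tray'); snap('wrist','tr')
hit=arm.move_straight(p+Z*(GH+17),max_speed=150,guard=12)
hit=hit or arm.move_straight(p+Z*(GH+4),max_speed=30,guard=6); st(f'hit {hit}')
arm.move_gripper(56); arm.move_straight(p+Z*330,max_speed=250); snap('wrist','tr2'); snap('top','top2'); st('done')
E
```

```text
at red t=5.7 w=56.4 ff 0.0 F [-0.6  1.3 -0.4] tcp [433.8   3.4 221.3]
grasp t=6.0 w=37.3 ff 70.8 F [-2.1  0.5  6.5] tcp [433.7   3.9 221.8]
lift t=6.9 w=37.4 ff 70.1 F [ 0.3 -0.1 -1.9] tcp [432.3   3.8 418.8]
over tray t=8.4 w=37.4 ff 70.1 F [ 0.3  0.7 -1.3] tcp [ 602.4 -359.7  320. ]
hit True t=9.8 w=37.4 ff 70.9 F [0.  0.5 2.8] tcp [ 602.  -361.1  193. ]
done t=10.9 w=55.9 ff 0.0 F [ 0.  -0.2  0.1] tcp [ 601.5 -360.1  327. ]
```

```bash
python3 - <<'E'
from h import *
a=load('tr2')['frame'];b=cv2.resize(load('top2')['frame'][90:280,140:500],(720,380))
cv2.imwrite('pics/m1.png',np.vstack([cv2.resize(a[:300,:],(480,220)).copy() if 0 else cv2.copyMakeBorder(cv2.resize(a,(352,220)),0,0,0,368,0),b]))
E
```

```text
(no output)
```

View pics/m1.png

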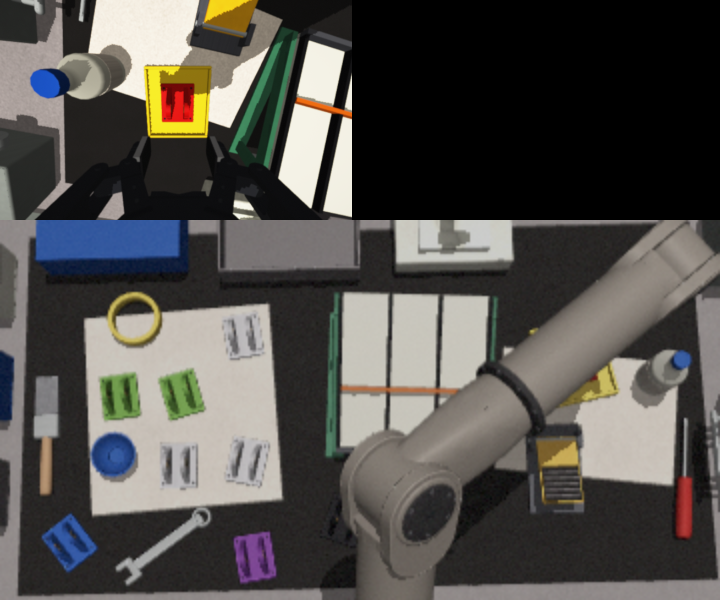

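```bash
cat >> h.py <<'E'
def greens(d):
    m=cv2.inRange(cv2.cvtColor(d['frame'],cv2.COLOR_BGR2HSV),(35,120,60),(70,255,255)); out=[]
    for c in cv2.findContours(m,cv2.RETR_EXTERNAL,cv2.CHAIN_APPROX_NONE)[0]:
        if cv2.contourArea(c)<300: continue
        P=np.array([onplane(d,*p[0],(0,0,8))[:2] for p in c],np.float32); (x,y),(w,h),an=cv2.minAreaRect(P)
        if w<h: w,h,an=h,w,an+90
        print('green',round(x,1),round(y,1),round(w,1),round(h,1),round(an,1)); out.append((x,y,np.radians(an),w,h))
    return [o for o in out if 70<o[3]<84 and 56<o[4]<70]
E
python3 - <<'E'
from h import *
for ly in (0,-80):
    arm.goto([500,305,420],down(np.pi)); d=snap('wrist','v%d'%-ly)
    G=[g for g in greens(d) if g[1]>150]; g=min(G,key=lambda g:g[1]); print(g)
    pick(*g[:3]); lane(ly); snap('top','topg%d'%-ly)
arm.goto([480,-80,430],down(np.pi)); snap('wrist','gr'); snap('top','top3')
E
```

```text
green 560.0 415.7 75.5 63.4 7.3
green 561.6 309.7 75.1 60.4 15.8
(561.6273193359375, 309.71624755859375, np.float64(0.2763192916021545), 75.10321044921875, 60.37838363647461)
grasp t=15.6 w=37.0 ff 70.8 F [-0.4 -0.5  4.8] tcp [562.3 309.8 188.3]
lifted t=16.5 w=36.8 ff 70.2 F [ 0.3  0.4 -1.9] tcp [561.  309.9 387.8]
above lane t=18.0 w=37.3 ff 70.1 F [ 0.8  0.3 -1.9] tcp [559.6 -80.4 352.9]
down hit=True deck [ 2.056e+02 -2.000e-01  1.884e+02] t=19.0 w=37.2 ff 70.9 F [-0.5  0.5  4.5] tcp [586.1 -84.1 279.3]
released t=19.9 w=52.0 ff 0.0 F [-0.7  0.1 -0.2] tcp [555.1 -81.8 361.7]
green 634.3 -167.9 122.7 43.0 159.8
green 560.0 415.7 75.6 63.6 7.5
(559.9835205078125, 415.73187255859375, np.float64(0.130050095577569), 75.5821762084961, 63.60114288330078)
grasp t=23.9 w=37.0 ff 71.2 F [0.5 0.6 4.9] tcp [560.6 415.9 188.5]
lifted t=24.8 w=36.9 ff 70.5 F [ 0.1  0.5 -2.9] tcp [559.5 415.8 387.5]
above lane t=26.9 w=37.1 ff 70.4 F [ 0.5  1.  -2.4] tcp [ 555.6 -160.8  353. ]
down hit=True deck [205.5 -80.4 188.5] t=27.9 w=37.6 ff 71.2 F [-1.   0.3  4.4] tcp [ 582.  -164.2  279.4]
released t=28.8 w=52.1 ff 0.0 F [ 0.2  0.4 -0.6] tcp [ 551.2 -161.7  361.8]
```

```bash
python3 - <<'E'
from h import *
a=load('gr')['frame'];b=cv2.resize(load('top3')['frame'][90:280,140:500],(512,270))
cv2.imwrite('pics/m2.png',np.vstack([cv2.resize(a,(512,320)),b]))
E
```

```text
(no output)
```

View pics/m2.png

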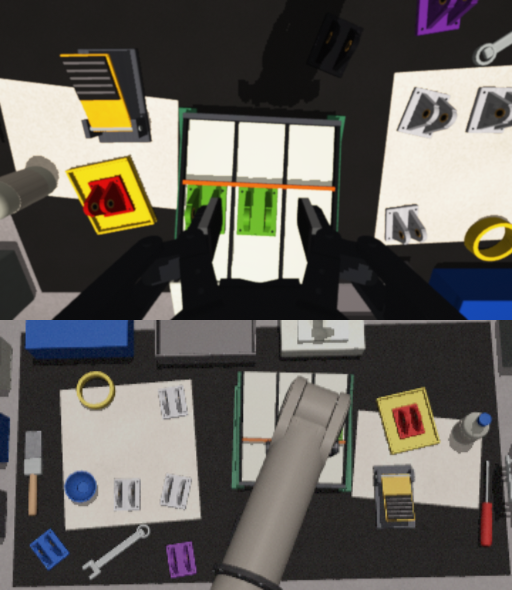

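```bash
python3 - <<'E'
from h import *
arm.move_gripper(0); p=np.array([391,-316,0.])
R=orient(p+Z*290,np.pi)
arm.goto(p+Z*290,R); arm.move_straight(p+Z*240,max_speed=150); st('above')
print(arm.move_straight(p+Z*218,max_speed=50,guard=40)); st('218')
print(arm.move_straight(p+Z*207,max_speed=25,guard=25)); st('bottom')
arm.pause(1.5); st('held'); snap('top','topp'); snap('wrist','wp')
arm.move_straight(p+Z*260,max_speed=100); arm.pause(.5); st('up')
arm.goto([480,-80,430],down(np.pi)); snap('wrist','gr2'); st('')
a=load('gr2')['frame'];b=load('wp')['frame'];c=load('topp')['frame'][90:280,140:500]
cv2.imwrite('pics/m3.png',np.vstack([np.hstack([cv2.resize(a,(400,250)),cv2.resize(b,(400,250))]),cv2.copyMakeBorder(cv2.resize(c,(600,316)),0,0,0,200,0)]))
E
```

```text
above t=31.8 w=0.3 ff 0.0 F [-0.1 -0.2  0.5] tcp [ 391.8 -315.5  240.3]
False
218 t=32.4 w=0.1 ff 2.8 F [-2.9 -1.9  6.5] tcp [ 390.3 -317.   218.3]
True
bottom t=32.7 w=0.0 ff 4.1 F [-1.4  0.6  8.4] tcp [ 389.6 -317.4  212.7]
held t=34.2 w=0.1 ff 4.1 F [-1.2  0.8  8. ] tcp [ 389.6 -317.4  212.6]
up t=35.5 w=-0.1 ff 0.0 F [-0.2 -0.1  0.2] tcp [ 390.9 -316.   259.9]
 t=36.7 w=0.1 ff 0.0 F [-0.  -1.  -0.1] tcp [479.3 -81.4 429.4]
```

View pics/m3.png

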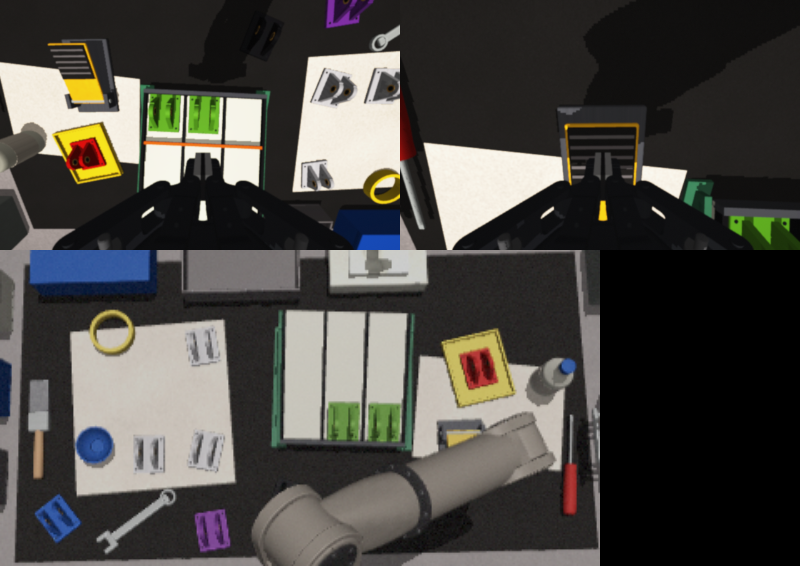

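```bash
python3 - <<'E'
from h import *
p=np.array([391,-316,0.]); R=orient(p+Z*290,np.pi)
arm.goto(p+Z*290,R); arm.move_straight(p+Z*218,max_speed=100,guard=40)
for z in np.arange(214,204,-1.):
    arm.move_straight(p+Z*z,max_speed=10); arm.pause(.2); s=st(str(z))
    if s['contact_force'][2]>16: break
arm.pause(.6); st('held')
arm.move_straight(p+Z*260,max_speed=100); arm.pause(.3); st('up')
E
```

```text
214.0 t=39.4 w=0.0 ff 3.6 F [-3.7  2.7  7.4] tcp [ 390.3 -315.9  214.6]
213.0 t=39.9 w=0.0 ff 3.8 F [-4.2  2.8  8.2] tcp [ 390.2 -315.9  213.6]
212.0 t=40.3 w=0.3 ff 4.2 F [-3.5  1.9  8.2] tcp [ 390.2 -316.   212.7]
211.0 t=40.8 w=-0.0 ff 7.2 F [-5.6  4.2 14.9] tcp [ 390.1 -316.1  212.4]
210.0 t=41.2 w=0.0 ff 10.9 F [-7.   4.9 21.3] tcp [ 390.  -316.2  212.4]
held t=41.8 w=-0.3 ff 10.9 F [-7.7  6.2 22. ] tcp [ 390.  -316.3  212.4]
up t=42.8 w=0.0 ff 0.0 F [-0.1  0.6  0.1] tcp [ 390.9 -315.9  259.5]
```

```bash
cat > bare.py <<'E'
from h import *
import sys
B={'C':(660.7,203.4,8,80,(258,272,22)),'A':(445,199.3,-12.7,0,(242,126,32)),'B':(440.3,313.7,-1.1,-80,(330,124,32))}
ref=load('wb')['frame']
for k in sys.argv[1:]:
    x,y,a,ly,(u,v,r)=B[k]
    arm.move_gripper(70); arm.goto([500,305,420],down(np.pi)); f=snap('wrist','v'+k)['frame']
    m=cv2.matchTemplate(f[max(0,v-r-40):v+r+40,u-r-40:u+r+40],ref[v-r:v+r,u-r:u+r],cv2.TM_CCOEFF_NORMED)
    _,s,_,loc=cv2.minMaxLoc(m); sh=(loc[0]-40,loc[1]-min(40,v-r)); print(k,'score %.2f'%s,'shift',sh)
    if s<.9 or max(map(abs,sh))>1: print('MOVED?'); break
    pick(x,y,np.radians(a)); lane(ly); snap('top','top'+k)
E
python3 bare.py C A B
```

```text
C score 0.73 shift (4, -1)
MOVED?
```

```bash
sed -i 's/arm.move_gripper(70); arm.goto(\[500/arm.move_gripper(85); arm.goto([500/' bare.py; python3 bare.py C A B
```

```text
C score 0.98 shift (2, -1)
MOVED?
```

```bash
sed -i 's/sh))>1/sh))>3/' bare.py; python3 bare.py C A B
```

```text
C score 0.98 shift (2, -1)
grasp t=49.4 w=37.4 ff 70.8 F [-0.1  0.2  4.1] tcp [661.3 203.5 188.5]
lifted t=50.4 w=37.2 ff 70.3 F [ 0.1 -0.3 -1.4] tcp [660.3 203.6 387.7]
above lane t=51.2 w=36.9 ff 70.2 F [ 0.2  0.3 -2.1] tcp [563.   -1.  352.5]
down hit=True deck [205.7  79.9 188.5] t=52.2 w=37.4 ff 70.7 F [-1.1 -0.3  4.6] tcp [590.1  -4.2 279.5]
released t=53.1 w=52.2 ff 0.0 F [ 0.3  0.7 -0.1] tcp [559.   -2.  361.8]
A score 0.99 shift (3, -1)
grasp t=57.2 w=37.0 ff 71.2 F [-1.2 -0.7  6.3] tcp [445.6 199.4 188. ]
lifted t=58.2 w=37.4 ff 70.3 F [-0.5  0.7 -3.6] tcp [444.  199.4 388.3]
above lane t=59.4 w=37.3 ff 70.3 F [ 0.3  0.3 -2.3] tcp [558.7 -80.7 352.1]
down hit=True deck [ 2.055e+02 -2.000e-01  1.882e+02] t=60.5 w=37.3 ff 71.2 F [-1.6  0.7  5. ] tcp [586.1 -84.1 279.1]
released t=61.4 w=52.2 ff 0.0 F [-0.8  1.   0.4] tcp [555.1 -81.8 361.7]
B score 0.95 shift (3, -1)
grasp t=65.6 w=37.4 ff 70.8 F [-0.2  0.3  5.4] tcp [440.9 314.  188.2]
lifted t=66.5 w=37.0 ff 70.1 F [ 0.2 -1.1 -1.7] tcp [439.4 313.6 388.2]
above lane t=68.4 w=37.5 ff 70.1 F [ 0.1 -0.4 -2.2] tcp [ 555.3 -160.8  352.7]
down hit=True deck [205.4 -80.3 188.3] t=69.4 w=37.1 ff 70.7 F [-1.7  0.1  4.4] tcp [ 581.9 -164.1  279.2]
released t=70.3 w=51.9 ff 0.0 F [-1.   0.1  0.3] tcp [ 551.2 -161.7  361.9]
```

```bash
python3 - <<'E'
from h import *
arm.goto([430,-80,480],down(np.pi)); snap('wrist','e1')
arm.goto([350,300,420],down(np.pi)); snap('top','e2'); st('')
a=load('e1')['frame'];c=load('e2')['frame'][90:280,140:500]
cv2.imwrite('pics/m4.png',np.vstack([cv2.resize(a[60:300,160:560],(600,330))[:300],cv2.resize(c,(600,300))]))
E
```

```text
t=72.8 w=51.9 ff 0.0 F [-0.   0.4  0.4] tcp [351.2 298.5 420.3]
```

View pics/m4.png

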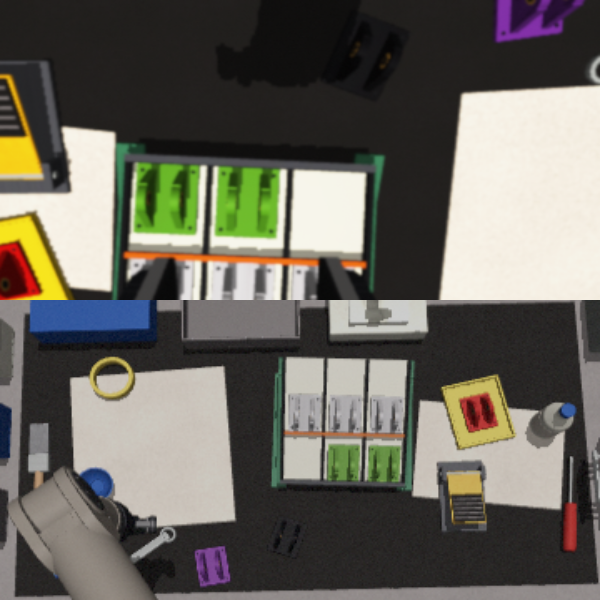

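All three greys sit at the gate, the greens at the lower stop, and the red in the tray. The pedal is up and the arm is clear.

```bash
python3 -c "
from rig import arm
print(arm.job_done())"
```

```text
the job is handed in; nothing more can be done
None
```

The job is handed in at about 73 s of the 210 s: the red stands in the tray, two greens rest at the lower stop, three bare greys wait at the raised gate, and the pedal is up, as the last pictures showed (I pressed the pedal twice, the second time to make sure it reached its stop); no verdict came back.

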